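# Put the lids back on the storage jars

### The arm

A 6-joint arm with a two-finger parallel gripper is mounted at the origin on the work surface; the furniture and walls round the work are solid. World frame = base frame: x ahead of the robot, y to its left, z up, the work surface at z = 0. Lengths are in mm, angles in rad, forces in N, time in s.
With the tool pointing down it reaches from about 350 to 975 mm from the base axis. Payload 7.1 kg.
Tool frame: the origin (TCP) lies on the front face of the gripper's body, between the roots of the fingers; the fingertips stand 80 mm ahead of it and the grasp point (between the pads) lies 61 mm ahead of it; z points along the fingers, y is the line along which they close (so a half turn about z gives the same grasp; the last joint's range is limited). The gripper opens to 88 mm and grips with 3 to 60 N. Pads are 20 mm wide; open, the fingers measure 115 mm over their backs; the gripper's body (75 mm by 178 mm) begins 61 mm behind the grasp point.
Start: joints at [1.189, 0.423, 1.63, -0, 1.089, -0.019], TCP at [221.776, 584.312, 302.675] pointing down, gripper open.
Joint ranges: [-3, 3], [-0.9, 2.11], [0.09, 2.58], [-1.31, 4.45], [0.11, 2.69], [-2.54, 2.54]. Speed limits (rad/s): [2.39, 2.39, 3.01, 3.14, 3.14, 3.14].

### API

Orientations are given as a rotation vector (axis times angle).
In Python, from workcell import readout, vision, close_job gives the robot as it stands.
- The arm moves only by the tool servo_tool, never from a script. Its argument "plan" is a list that holds one entry, the list of rows, each a list of 7 numbers: the gripper command: -1 is fully open, 1 is shut, values between are in proportion, then the shift along the world's x, y, z in units of 40 mm (1.0 is 40 mm), then the turn, a rotation vector about the world's x, y, z in units of 5 degrees (1.0 is 5 degrees). A call has 1 to 5 rows; each row shifts and turns the commanded pose from where the row before left it; what a row does not reach is not made up. A row lasts 1/12 s, in which the tool goes at most 41.7 mm and 7.16 degrees, less where a joint would pass 70% of its speed; a pose out of reach is approached as far as the arm can. A call is refused whole if a number of a shift passes 1 or a number of a turn 1, either way. A call with a gripper value outside its range is refused whole. The fingers move at their own pace and stop on an object; the grip force is fixed at half the most. Time passes only in rows, so rows that do not move let the fingers close. It gives the time, the measured TCP pose, the force, the opening and the grip force at its end, in the units of the state.
- readout.get_obs(): the state, without advancing time (a new reading comes with each control period).
- vision.get_image(name): name is "side" or "top"; returns the picture (480x640x3 uint8, red, green, blue); there is no depth.
- vision.camera_params(name): a dict with "fx", "fy", "cx", "cy" (pixels), "rvec" (rotation vector, rad) and "tvec" (3), from world to camera coordinates, as OpenCV has them. Camera axes: x right, y down, z forward; pixel columns grow to the right and rows downward; lengths in mm; the calibration is good to about 2 mm. A picture is of the moment at which its call begins. camera_params takes no time and is no camera call.
- close_job(): hands the job in; it is judged then, once.
The state is a dict: "t": time; "qpos": joint angles; "qvel": joint speeds; "joint_torque": joint torques, N m; "ee_pos": TCP position; "orientation": TCP orientation; "ft_force": force on the tool from outside, world axes, zero at the start; "moment": the same for the moment, N m; "width": finger opening in mm; "grasp_force": force on a finger pad.
Only numpy, scipy, OpenCV 4.12 (cv2) and the standard library are available. Lean on these libraries where they do the work, as an engineer would, in place of code of your own. Each camera call takes 0.05 s, during which the arm holds its last target. There are 200 camera calls.

### The job

The four stoneware storage jars are washed and dry: close each of them with the wooden lid that fits it - large round, small round, square and oblong - with the plug inside the mouth and the plate flat on the rim all round. Leave the jars standing where they are, and do not disturb the mug or the cactus.

Things in the scene. Friction and masses are not known exactly. Their poses are not given: they have to be found in the camera images.
- big_round_lid_mid (a point): The large round lid, plug down on the worktop, 140 g: pale wooden plate 104 mm across, 9 mm thick, over a pale plug 13 mm deep tapering from 84 mm across to 72 mm across at its foot; on top a dark round wooden knob 28 mm across, 28 mm tall. 50 mm tall in all; point on its axis half-way up: 25 mm over its foot, 12 over the plate's underside, 3 over the plate's top.
- small_round_lid_mid (a point): The small round lid, plug down on the worktop, 80 g: pale wooden plate 74 mm across, 9 mm thick, over a pale plug 13 mm deep tapering from 55 mm across to 43 mm across at its foot; on top a dark round wooden knob 24 mm across, 28 mm tall. 50 mm tall in all; point on its axis half-way up: 25 mm over its foot, 12 over the plate's underside, 3 over the plate's top.
- square_lid_mid (a point): The square lid, plug down on the worktop, 130 g: pale wooden plate 92 x 92 mm, 9 mm thick, over a pale plug 13 mm deep tapering from 73 x 73 mm to 61 x 61 mm at its foot; on top a dark square wooden knob 26 x 26 mm, parallel to the lid, 28 mm tall. 50 mm tall in all; point on its axis half-way up: 25 mm over its foot, 12 over the plate's underside, 3 over the plate's top; x, y parallel to its sides.
- oblong_lid_mid (a point): The oblong lid, plug down on the worktop, 130 g: pale wooden plate 76 x 116 mm (longer along y), 9 mm thick, over a pale plug 13 mm deep tapering from 57 x 97 mm to 45 x 85 mm at its foot; on top a dark bar-shaped wooden knob, 22 mm (x) by 56 mm (y), 28 mm tall. 50 mm tall in all; point on its axis half-way up: 25 mm over its foot, 12 over the plate's underside, 3 over the plate's top; x, y parallel to its sides.
- big_round_jar_rim (a point): The large round jar, open, empty, loose on the worktop, 600 g: grey-blue stoneware 104 mm across outside, 85 mm tall, wall 6 mm, mouth 92 mm across. Point: centre of the mouth, level with the rim. With the lid home its plate lies on the rim and the lid's point is 12 mm above this one.
- small_round_jar_rim (a point): The small round jar, open, empty, loose on the worktop, 450 g: grey-blue stoneware 74 mm across outside, 72 mm tall, wall 6 mm, mouth 62 mm across. Point: centre of the mouth, level with the rim. With the lid home its plate lies on the rim and the lid's point is 12 mm above this one.
- square_jar_rim (a point): The square jar, open, empty, loose on the worktop, 600 g: grey-blue stoneware 92 x 92 mm outside, 95 mm tall, wall 6 mm, mouth 80 x 80 mm. Point: centre of the mouth, level with the rim; x, y parallel to its sides. With the lid home its plate lies on the rim and the lid's point is 12 mm above this one.
- oblong_jar_rim (a point): The oblong jar, open, empty, loose on the worktop, 550 g: grey-blue stoneware 76 x 116 mm (longer along y) outside, 60 mm tall, wall 6 mm, mouth 64 x 104 mm. Point: centre of the mouth, level with the rim; x, y parallel to its sides. With the lid home its plate lies on the rim and the lid's point is 12 mm above this one.
- cactus_pot: Bystander: cream pot with round cacti, 115 mm across and 112 mm tall, loose; origin at the centre of its underside.
- mug: Bystander: white mug with a leaf pattern, 82 x 112 x 94 mm with its handle, loose; origin at the underside.
There are look-alikes about, which are no part of the job. What is shaped like the part that bears oblong_lid_mid but pink is not meant.

How it is judged:
By the outcome, as a careful person would: the job done as asked, in the order asked, and still so for the second after the job is handed in, with the robot touching nothing.
It also fails if it takes over 106 s, if anything falls off the work surface, if the arm or the gripper's body presses on something with over 40 N, if the wrist force passes 120 N, or if a joint passes its speed limit or range.

## Working session

There is one attempt and no reset: what is moved stays moved. The work goes in short steps, Python scripts to look and compute and a tool call to move; the robot and the scene stay as the last step left them, time stands still between calls to the robot, and variables do not carry over. Pictures are saved under pics/ and viewed, at most 14 in all, crops included, and the job is handed in when it is done.

Besides the shell and the picture viewer there is one more tool, called after "Call:" as name([rows], argument=value, ...), one row to a line, values as JSON. servo_tool: Moves the arm, as the interface text tells. Its arguments: {"type":"object","properties":{"plan":{"type":"array"}},"required":["plan"]}

```bash
mkdir -p pics; ls; python3 - <<'E'
from workcell import readout, vision
import cv2
o=readout.get_obs(); print({k:o[k] for k in('t','ee_pos','orientation','width','ft_force')})
for n in('top','side'):
    im=vision.get_image(n); cv2.imwrite(f'pics/{n}0.png',im[:,:,::-1]); print(n,vision.camera_params(n))
E
```

```text
pics
{'t': 0.0, 'ee_pos': array([221.63607146, 583.93152768, 301.90556348]), 'orientation': array([-5.66710651e-01, -3.08974483e+00,  2.31110651e-03]), 'width': 87.80188472733221, 'ft_force': array([-0.23481272, -0.13750108, -1.02530824])}
top {'fx': 554.1511431871025, 'fy': 554.1511431871025, 'cx': 321.1172080858286, 'cy': 240.6046539534741, 'rvec': array([ 2.14654648, -2.11597079,  0.14314585]), 'tvec': array([   6.57324759,  453.98409865, 1451.41133869])}
side {'fx': 517.8788993305768, 'fy': 517.8788993305768, 'cx': 322.2022045447024, 'cy': 238.00368801292487, 'rvec': array([ 2.05943843, -0.20260615,  0.12339433]), 'tvec': array([-447.85537923,  110.45076174, 1379.65022886])}
```

View pics/top0.png

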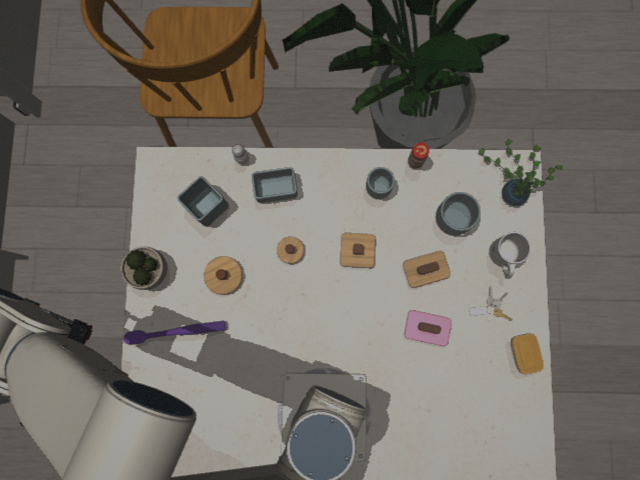

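View pics/side0.png

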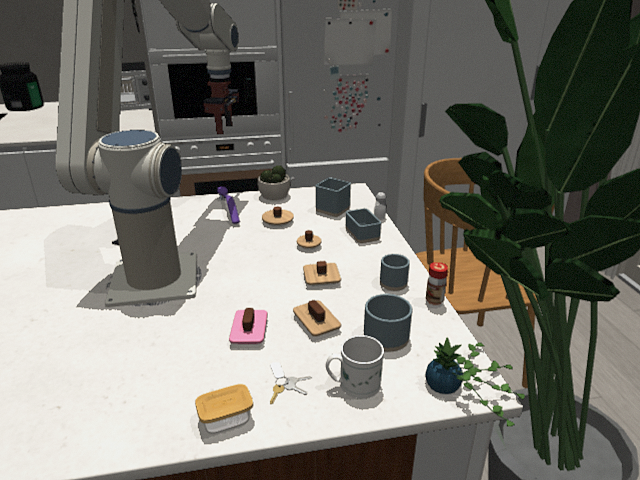

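```bash
python3 - <<'E'
import cv2,numpy as np
im=cv2.imread('pics/top0.png')
a=cv2.resize(im[150:250,170:490],None,fx=2.5,fy=2.5,interpolation=cv2.INTER_CUBIC)
b=cv2.resize(im[225:350,190:510],None,fx=2.5,fy=2.5,interpolation=cv2.INTER_CUBIC)
cv2.imwrite('pics/crop0.png',np.vstack([a,b]))
h=cv2.cvtColor(im,cv2.COLOR_BGR2HSV)
for n,p in dict(lid=(210,270),lid2=(345,240),lid3=(412,275),pink=(415,335),table=(320,220),sqrim=(203,181),insq=(210,205),bigring=(458,196),inbig=(460,215),outbig=(458,233),shadow=(250,335),knob=(427,268)).items(): print(n,h[p[1],p[0]])
E
```

```text
lid [ 17 116 150]
lid2 [ 16 105 151]
lid3 [ 16 103 143]
pink [161  57 165]
table [ 23  12 167]
sqrim [50 16 47]
insq [ 95  24 137]
bigring [60 14 56]
inbig [ 97  28 119]
outbig [60  9 57]
shadow [ 30   9 166]
knob [ 9 96 85]
```

View pics/crop0.png

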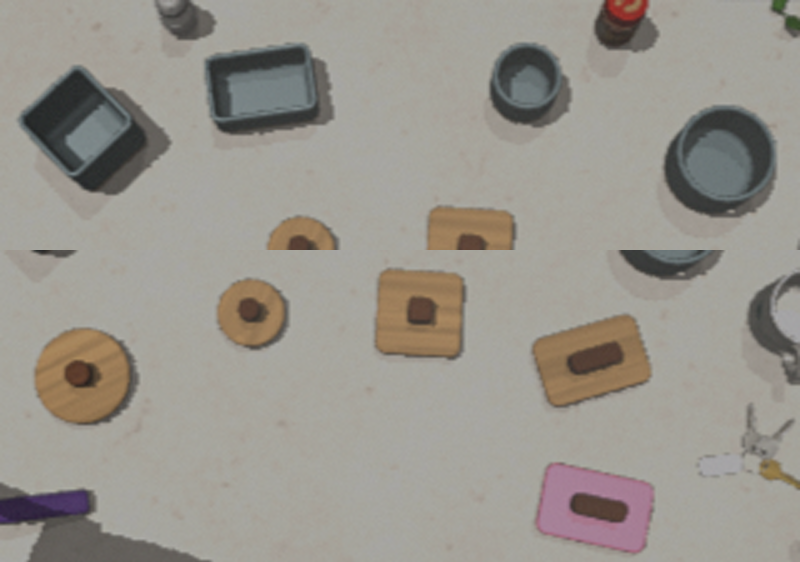

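```bash
cat > h.py <<'E'
import cv2, numpy as np
from workcell import readout, vision
def cast(n, uv, z):
    c=vision.camera_params(n); R=cv2.Rodrigues(c['rvec'])[0]; t=c['tvec']
    uv=np.atleast_2d(np.array(uv,float))
    d=np.c_[(uv[:,0]-c['cx'])/c['fx'],(uv[:,1]-c['cy'])/c['fy'],np.ones(len(uv))]@R
    o=-R.T@t
    return (o+d*((z-o[2])/d[:,2])[:,None])[:,:2]
def grab(n,f):
    im=np.ascontiguousarray(vision.get_image(n)[:,:,::-1]); cv2.imwrite(f'pics/{f}.png',im); return im
def lids(n,im,zt=22):
    h=cv2.cvtColor(im,cv2.COLOR_BGR2HSV)
    m=cv2.inRange(h,(8,60,90),(24,200,255))
    cs=cv2.findContours(m,cv2.RETR_EXTERNAL,cv2.CHAIN_APPROX_NONE)[0]
    out=[]
    for c in cs:
        if cv2.contourArea(c)>300:
            mm=cv2.moments(cv2.convexHull(c)); uv=(mm['m10']/mm['m00'],mm['m01']/mm['m00'])
            w=cast(n,c[:,0],zt).astype(np.float32); r=cv2.minAreaRect(w)
            out.append((np.round(uv,1),np.round(cast(n,[uv],zt)[0],1),'rect',np.round(r[0],1),np.round(r[1],1),round(r[2],1)))
    return out
E
python3 - <<'E'
from h import *
im=cv2.imread('pics/top0.png')
for l in lids('top',im): print(*l)
im2=cv2.imread('pics/side0.png')
for l in lids('side',im2): print('side',*l)
T=[cv2.resize(im[y:y+56,x:x+80],(400,280),interpolation=cv2.INTER_CUBIC) for x,y in((164,172),(235,157),(340,155),(418,185))]
m=np.vstack([np.hstack(T[:2]),np.hstack(T[2:])]); m=cv2.convertScaleAbs(m,alpha=1.4); cv2.imwrite('pics/jars.png',m)
E
```

```text
[527.3 353.5] [ 165.1 -528.5] rect [ 165.5 -528.3] [99.7 69.4] 12.0
[222.5 274.9] [359.1 277.2] rect [360.4 277.3] [100.8 101.6] 46.8
[426.1 268.7] [ 383.4 -268.8] rect [ 383.5 -268.9] [ 75.1 114.9] 16.8
[290.  249.7] [429.9  97.1] rect [429.3  97.1] [70.9 70.6] 0.7
[357.3 249.9] [431.7 -84.5] rect [432.3 -84.9] [91.5 91.2] 87.4
[211.5  78.8] [918.4 333.2] rect [897.  318.2] [243.2 428. ] 30.1
[165.7  28. ] [1073.3  473.5] rect [1058.8  471. ] [205.4 520.3] 0.2
side [223.3 403.1] [ 168.4 -498.7] rect [ 169.5 -497.1] [102.5  76.2] 11.6
side [316.1 317.1] [ 387.7 -273.3] rect [ 387.1 -268.8] [ 76.1 120.4] 16.9
side [321.  272.3] [436.5 -85.2] rect [436.5 -79.8] [105.2  91.8] 87.3
side [468.6 280. ] [ 804.  -195.1] rect [ 814.4 -175.3] [305.9 164.3] 77.5
```

View pics/jars.png

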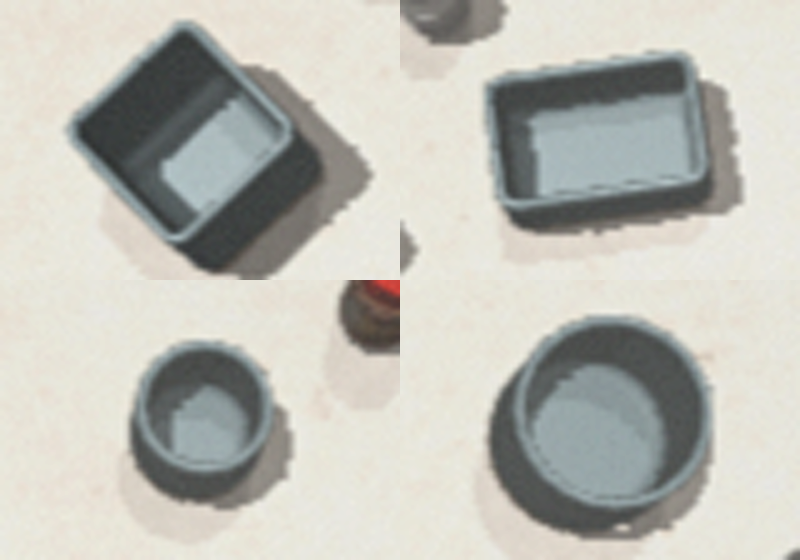

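```bash
cat >> h.py <<'E'
JZ=dict(square=95,oblong=60,small=72,big=85)
def jars(im):
    out={}
    for k,(x,y) in dict(square=(164,172),oblong=(235,157),small=(340,155),big=(418,185)).items():
        s=cv2.resize(im[y:y+56,x:x+80],None,fx=5,fy=5,interpolation=cv2.INTER_CUBIC).astype(int)
        m=((s[:,:,0]-s[:,:,2]>8)&(s.sum(2)>190)).astype(np.uint8)
        m=cv2.morphologyEx(m,cv2.MORPH_CLOSE,np.ones((5,5)))
        cs=cv2.findContours(m,cv2.RETR_EXTERNAL,cv2.CHAIN_APPROX_NONE)[0]; c=max(cs,key=lambda c:cv2.contourArea(cv2.convexHull(c)))
        w=cast('top',(c[:,0]+.5)/5-.5+[x,y],JZ[k]).astype(np.float32); w=cv2.convexHull(w)
        r=cv2.minAreaRect(w); M=cv2.moments(w); ci=cv2.minEnclosingCircle(w)
        out[k]=r; print(k,'hull',np.round((M['m10']/M['m00'],M['m01']/M['m00']),1),'rect',np.round(r[0],1),np.round(r[1],1),round(r[2],1),'circ',np.round(ci[0],1),round(ci[1],1))
    return out
E
python3 - <<'E'
from h import *
im=cv2.imread('pics/top0.png'); jars(im)
for k,p in dict(square=[(199.7,198)],oblong=[(274.1,183.1)],small=[(380.4,180.2)],big=[(460.4,211)]).items(): print(k,cast('top',p,JZ[k]).round(1))
# hand rim points, square/oblong edge angle
for k,o,P in(('square',(164,172),[(183,22),(292,133),(178,242),(69,130)]),('oblong',(235,157),[(87,85),(292,53),(307,188),(102,210)])):
    w=cast('top',(np.array(P)+.5)/5-.5+np.array(o),JZ[k]); d=np.diff(np.vstack([w,w[:1]]),axis=0); print(k,np.degrees(np.arctan2(d[:,1],d[:,0])).round(1),np.hypot(*d.T).round(1))
i2=cv2.imread('pics/side0.png'); h=cv2.cvtColor(i2,cv2.COLOR_BGR2HSV)
print('cactus/mug', cast('top',[(143,268),(511,250)],100).round(0))
E
```

```text
square hull [553.2 331. ] rect [553.3 331. ] [89.8 89.5] 45.3 circ [553.4 331.4] 58.7
oblong hull [606.  142.5] rect [606.1 142.4] [ 73.5 113. ] 9.2 circ [606.1 142.3] 62.8
small hull [ 612.9 -142.5] rect [ 613. -143.] [69.8 69.5] 77.6 circ [ 613.1 -142.5] 35.6
big hull [ 528.7 -348.1] rect [ 528.6 -348.2] [99.8 99.6] 33.6 circ [ 528.5 -347.7] 50.6
square [[553.3 331.3]]
oblong [[604.7 141.3]]
small [[ 612.5 -142.6]]
big [[ 528.7 -349.1]]
square [-134.5  135.9   45.6  -44.1] [84.5 81.8 84.4 82. ]
oblong [ -80.2 -172.5   96.9    8.6] [111.8  75.2 110.3  69.7]
cactus/mug [[ 367.  467.]
 [ 426. -471.]]
```

Call:
servo_tool([
  [[-1,0.34,-0.76,-0.35,0,0,-0.9],[-1,0.34,-0.76,-0.35,0,0,-0.9],[-1,0.34,-0.76,-0.35,0,0,-0.9],[-1,0.34,-0.76,-0.35,0,0,-0.9],[-1,0.34,-0.76,-0.35,0,0,-0.9]],
])

```text
t: 0.52
ee_pos: [289.9, 430.7, 231.9]
orientation: [-1.164, -2.918, 0.0]
ft_force: [0.6, -0.6, -0.1]
width: 87.7
grasp_force: 0.0
```

Call:
servo_tool([
  [[-1,0.34,-0.76,-0.35,0,0,-0.9],[-1,0.34,-0.76,-0.35,0,0,-0.9],[-1,0.34,-0.76,-0.35,0,0,-0.9],[-1,0.34,-0.76,-0.35,0,0,-0.9],[-1,0.34,-0.76,-0.35,0,0,-0.9]],
])

```text
t: 0.93
ee_pos: [358.0, 278.8, 162.1]
orientation: [1.711, 2.635, 0.0]
ft_force: [-0.2, -0.3, 0.1]
width: 87.7
grasp_force: 0.0
```

Call:
servo_tool([
  [[-1,0.04,-0.08,0,0,0,0],[-1,0,0,0,0,0,0],[-1,0,0,0,0,0,0]],
])

```text
t: 1.18
ee_pos: [359.7, 277.4, 162.8]
orientation: [-1.707, -2.638, -0.001]
ft_force: [0.5, -0.2, -0.4]
width: 87.5
grasp_force: 0.0
```

Call:
servo_tool([
  [[-1,0,0,-0.7,0,0,0],[-1,0,0,-0.72,0,0,0],[-1,0,0,0,0,0,0]],
])

```text
t: 1.43
ee_pos: [358.8, 278.2, 103.5]
orientation: [-1.702, -2.64, 0.002]
ft_force: [-1.1, -0.2, -0.3]
width: 88.1
grasp_force: 0.0
```

Call:
servo_tool([
  [[1,0,0,0,0,0,0],[1,0,0,0,0,0,0],[1,0,0,0,0,0,0],[1,0,0,0,0,0,0],[1,0,0,0,0,0,0]],
])

```text
t: 1.85
ee_pos: [359.6, 277.5, 106.9]
orientation: [1.705, 2.638, 0.002]
ft_force: [-0.3, 0.5, 0.8]
width: 57.9
grasp_force: 0.0
```

Call:
servo_tool([
  [[1,0,0,0,0,0,0],[1,0,0,0,0,0,0],[1,0,0,0,0,0,0],[1,0,0,0,0,0,0]],
])

```text
t: 2.18
ee_pos: [359.6, 277.2, 106.0]
orientation: [1.706, 2.638, 0.001]
ft_force: [1.8, 1.1, 0.1]
width: 31.5
grasp_force: 0.5
```

Call:
servo_tool([
  [[1,0,0,0,0,0,0],[1,0,0,0,0,0,0],[1,0,0,0,0,0,0],[1,0,0,0.2,0,0,0],[1,0,0,0.4,0,0,0]],
])

```text
t: 2.6
ee_pos: [358.2, 276.2, 129.0]
orientation: [-1.705, -2.636, 0.007]
ft_force: [-0.1, -0.0, -2.0]
width: 27.7
grasp_force: 30.0
```

Call:
servo_tool([
  [[1,0,0,0.8,0,0,0],[1,0,0,0.8,0,0,0],[1,0,0,0.7,0,0,0],[1,0,0,0.7,0,0,0],[1,0,0,0,0,0,0]],
])

```text
t: 3.02
ee_pos: [360.8, 278.2, 254.6]
orientation: [1.705, 2.636, 0.011]
ft_force: [0.4, -0.1, -0.7]
width: 27.3
grasp_force: 30.0
```

```bash
python3 - <<'E'
from h import *
im=grab('side','s1'); cv2.imwrite('pics/s1c.png',cv2.resize(im[60:260,180:400],None,fx=2.5,fy=2.5))
print(readout.get_obs()['ee_pos'].round(1))
E
```

```text
[360.1 277.7 252.4]
```

View pics/s1c.png

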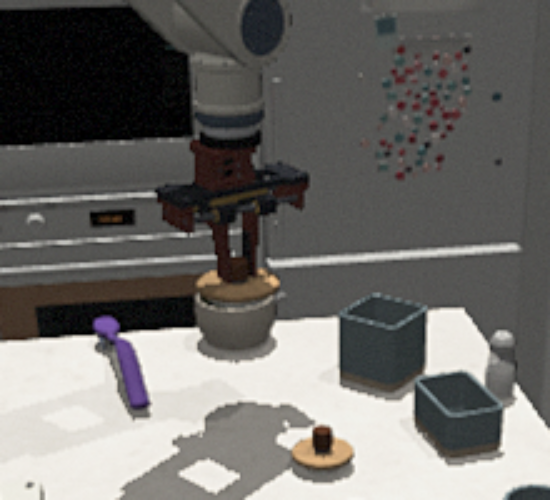

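Call:
servo_tool([
  [[1,0.13,-0.46,0,0,0,0],[1,0.25,-0.92,0,0,0,0],[1,0.25,-0.92,0,0,0,0],[1,0.25,-0.92,0,0,0,0],[1,0.25,-0.92,0,0,0,0]],
])

```text
t: 3.48
ee_pos: [403.4, 109.8, 248.5]
orientation: [-1.704, -2.637, 0.004]
ft_force: [0.6, 0.2, -0.8]
width: 27.5
grasp_force: 30.0
```

Call:
servo_tool([
  [[1,0.25,-0.92,0,0,0,0],[1,0.25,-0.92,0,0,0,0],[1,0.25,-0.92,0,0,0,0],[1,0.25,-0.92,0,0,0,0],[1,0.25,-0.92,0,0,0,0]],
])

```text
t: 3.9
ee_pos: [453.5, -74.2, 248.4]
orientation: [-1.705, -2.635, 0.002]
ft_force: [0.8, 0.5, -1.1]
width: 27.1
grasp_force: 30.0
```

Call:
servo_tool([
  [[1,0.25,-0.92,0,0,0,0],[1,0.25,-0.92,0,0,0,0],[1,0.25,-0.92,0,0,0,0],[1,0.25,-0.92,0,0,0,0],[1,0.25,-0.92,0,0,0,0]],
])

```text
t: 4.32
ee_pos: [503.6, -257.9, 247.8]
orientation: [-1.705, -2.634, 0.0]
ft_force: [-0.3, 0.3, -1.0]
width: 27.5
grasp_force: 30.0
```

Call:
servo_tool([
  [[1,0.25,-0.92,0,0,0,0],[1,0.2,-0.7,0,0,0,0],[1,0.15,-0.67,0,0,0,0],[1,0,0,0,0,0,0],[1,0,0,0,0,0,0]],
])

```text
t: 4.73
ee_pos: [527.6, -348.7, 247.5]
orientation: [-1.707, -2.633, -0.0]
ft_force: [-0.7, 0.5, -1.4]
width: 27.5
grasp_force: 30.0
```

Call:
servo_tool([
  [[1,0.02,0,-0.7,0,0,0],[1,0,0,-0.7,0,0,0],[1,0,0,0,0,0,0],[1,0,0,0,0,0,0],[1,0,0,0,0,0,0]],
])

```text
t: 5.15
ee_pos: [529.5, -347.4, 194.3]
orientation: [-1.705, -2.638, -0.0]
ft_force: [-0.3, -0.8, -1.1]
width: 27.1
grasp_force: 30.0
```

```bash
python3 - <<'E'
from h import *
im=grab('side','s2'); cv2.imwrite('pics/s2c.png',cv2.resize(im[200:400,300:500],None,fx=3,fy=3))
o=readout.get_obs();print(o['ee_pos'].round(1),o['ft_force'].round(1))
E
```

```text
[ 529.9 -347.8  195.1] [ 0.8  0.2 -1.9]
```

View pics/s2c.png

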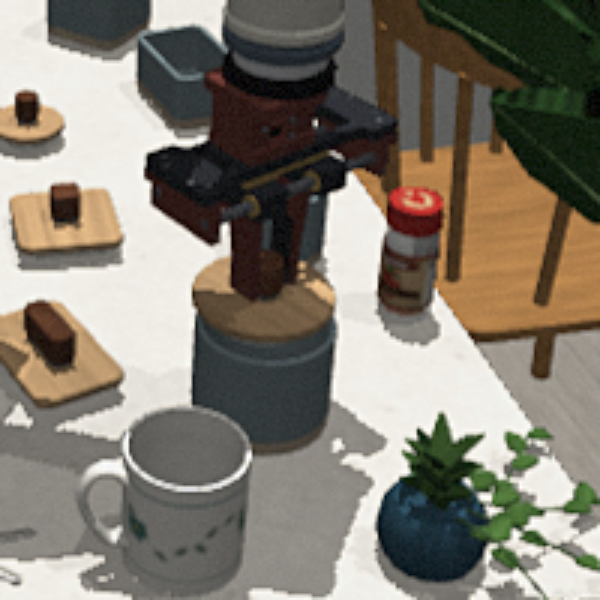

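Call:
servo_tool([
  [[1,0,0,-0.14,0,0,0],[1,0,0,-0.14,0,0,0],[1,0,0,-0.12,0,0,0],[1,0,0,0,0,0,0],[1,0,0,0,0,0,0]],
])

```text
t: 5.62
ee_pos: [529.2, -348.0, 177.7]
orientation: [-1.706, -2.637, -0.0]
ft_force: [-0.1, -0.5, -2.2]
width: 27.1
grasp_force: 30.0
```

Call:
servo_tool([
  [[1,0,0,-0.03,0,0,0],[1,0,0,0,0,0,0],[1,0,0,0,0,0,0]],
])

```text
t: 5.87
ee_pos: [529.3, -348.1, 177.3]
orientation: [1.706, 2.638, -0.0]
ft_force: [-2.1, 2.4, 4.9]
width: 27.5
grasp_force: 30.0
```

Call:
servo_tool([
  [[-0.5,0,0,0,0,0,0],[-0.5,0,0,0,0,0,0],[-0.5,0,0,0,0,0,0],[-0.5,0,0,0,0,0,0],[-0.5,0,0,0,0,0,0]],
])

```text
t: 6.28
ee_pos: [529.4, -348.1, 176.5]
orientation: [-1.706, -2.638, -0.0]
ft_force: [-0.2, -0.3, -0.7]
width: 56.9
grasp_force: 0.0
```

Call:
servo_tool([
  [[-0.5,0,0,0.5,0,0,0],[-0.5,0,0,0.8,0,0,0],[-0.5,0,0,0.5,0,0,0],[-0.5,-0.2,0.92,0,0,0,0],[-0.5,-0.2,0.92,0,0,0,0]],
])

```text
t: 6.7
ee_pos: [514.2, -275.4, 250.3]
orientation: [1.707, 2.632, 0.0]
ft_force: [0.5, 0.5, -1.1]
width: 65.7
grasp_force: 0.0
```

Call:
servo_tool([
  [[-0.5,-0.2,0.92,0,0,0,0],[-0.5,-0.2,0.92,0,0,0,0],[-0.5,-0.2,0.92,0,0,0,0],[-0.5,-0.2,0.92,0,0,0,0],[-0.5,-0.2,0.92,0,0,0,0]],
])

```text
t: 7.12
ee_pos: [472.7, -89.0, 248.8]
orientation: [1.707, 2.637, 0.0]
ft_force: [-0.1, 0.6, -0.5]
width: 65.8
grasp_force: 0.0
```

Call:
servo_tool([
  [[-0.5,-0.2,0.92,-0.3,0,0,0],[-0.5,-0.2,0.92,-0.3,0,0,0],[-0.5,-0.2,0.92,-0.3,0,0,0],[-0.5,-0.2,0.92,-0.3,0,0,0],[-0.5,-0.2,0.92,-0.3,0,0,0]],
])

```text
t: 7.53
ee_pos: [432.9, 95.1, 188.4]
orientation: [1.706, 2.637, 0.001]
ft_force: [1.0, -0.2, -0.7]
width: 65.6
grasp_force: 0.0
```

Call:
servo_tool([
  [[-0.5,-0.1,0.1,-0.3,0,0,0],[-0.5,0,0,0,0,0,0],[-0.5,0,0,0,0,0,0],[-0.5,0,0,0,0,0,0]],
])

```text
t: 7.87
ee_pos: [430.0, 97.0, 177.2]
orientation: [1.707, 2.637, 0.001]
ft_force: [0.4, 0.4, -1.1]
width: 65.9
grasp_force: 0.0
```

```bash
python3 - <<'E'
from h import *
im=grab('side','s3'); cv2.imwrite('pics/s3c.png',cv2.resize(im[200:400,240:500],None,fx=3,fy=3))
o=readout.get_obs();print(o['ee_pos'].round(1),o['ft_force'].round(1),o['width'])
E
```

```text
[430.2  96.8 177.3] [ 0.2 -0.2 -0.4] 66.16438786662397
```

View pics/s3c.png

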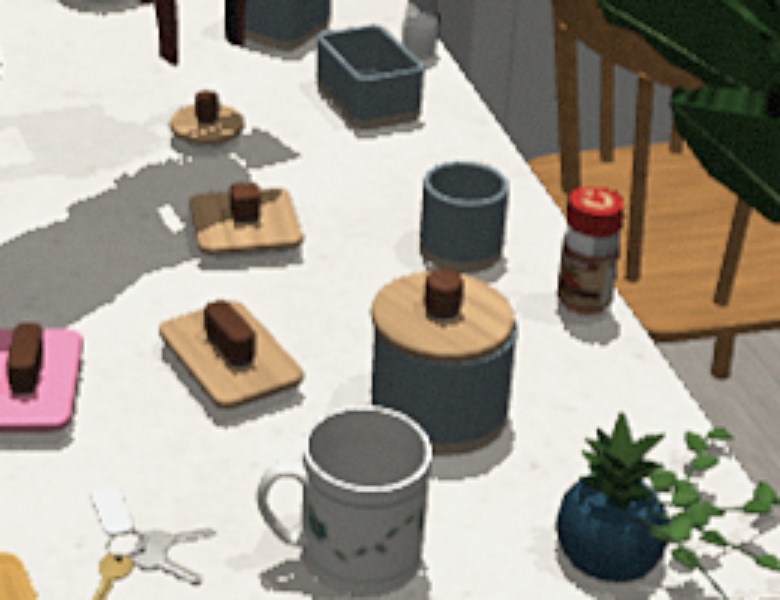

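Call:
servo_tool([
  [[-0.5,0,0,-0.8,0,0,0],[-0.5,0,0,-0.7,0,0,0],[-0.5,0,0,-0.28,0,0,0],[-0.5,0,0,0,0,0,0],[-0.5,0,0,0,0,0,0]],
])

```text
t: 8.33
ee_pos: [429.9, 96.6, 105.7]
orientation: [-1.708, -2.636, 0.0]
ft_force: [0.6, 1.2, -0.9]
width: 65.6
grasp_force: 0.0
```

Call:
servo_tool([
  [[1,0,0,0,0,0,0],[1,0,0,0,0,0,0],[1,0,0,0,0,0,0],[1,0,0,0,0,0,0],[1,0,0,0,0,0,0]],
])

```text
t: 8.75
ee_pos: [429.7, 97.6, 106.0]
orientation: [1.706, 2.637, 0.001]
ft_force: [-0.5, -0.6, -0.2]
width: 35.9
grasp_force: 0.0
```

Call:
servo_tool([
  [[1,0,0,0,0,0,0],[1,0,0,0,0,0,0],[1,0,0,0,0,0,0],[1,0,0,0,0,0,0]],
])

```text
t: 9.08
ee_pos: [429.8, 97.7, 105.7]
orientation: [1.706, 2.637, 0.001]
ft_force: [0.9, 0.9, 4.6]
width: 23.5
grasp_force: 30.0
```

Call:
servo_tool([
  [[1,0,0,0.3,0,0,0],[1,0,0,0.7,0,0,0],[1,0,0,0.8,0,0,0],[1,0,0,0.8,0,0,0],[1,0,0,0.4,0,0,0]],
])

```text
t: 9.5
ee_pos: [429.8, 97.6, 228.1]
orientation: [1.705, 2.637, 0.002]
ft_force: [0.1, 1.2, -0.2]
width: 23.4
grasp_force: 30.0
```

Call:
servo_tool([
  [[1,0.28,-0.37,0,0,0,0],[1,0.57,-0.75,0,0,0,0],[1,0.57,-0.75,0,0,0,0],[1,0.57,-0.75,0,0,0,0],[1,0.57,-0.75,0,0,0,0]],
])

```text
t: 9.92
ee_pos: [532.0, -38.7, 225.2]
orientation: [-1.705, -2.637, 0.001]
ft_force: [0.8, 0.6, -1.2]
width: 23.3
grasp_force: 30.0
```

Call:
servo_tool([
  [[1,0.57,-0.75,0,0,0,0],[1,0.57,-0.75,0,0,0,0],[1,0.57,-0.75,0,0,0,0],[1,0.3,-0.37,0,0,0,0],[1,0,0,0,0,0,0]],
])

```text
t: 10.33
ee_pos: [614.0, -145.4, 224.9]
orientation: [1.709, 2.634, -0.0]
ft_force: [-0.0, -0.3, -0.7]
width: 23.7
grasp_force: 30.0
```

Call:
servo_tool([
  [[1,0,0,-0.3,0,0,0],[1,0,0,-0.5,0,0,0],[1,0,0,-0.3,0,0,0],[1,0,0,0,0,0,0],[1,0,0,0,0,0,0]],
])

```text
t: 10.75
ee_pos: [611.0, -141.0, 180.2]
orientation: [-1.703, -2.636, 0.002]
ft_force: [-0.0, 0.0, -1.3]
width: 23.2
grasp_force: 30.0
```

```bash
python3 - <<'E'
from h import *
im=grab('side','s4'); cv2.imwrite('pics/s4c.png',cv2.resize(im[180:350,320:480],None,fx=3,fy=3))
o=readout.get_obs();print(o['ee_pos'].round(1),o['ft_force'].round(1),o['width'])
E
```

```text
[ 611.7 -141.3  181.2] [-0.1 -0.4 -0. ] 23.228042668501708
```

View pics/s4c.png

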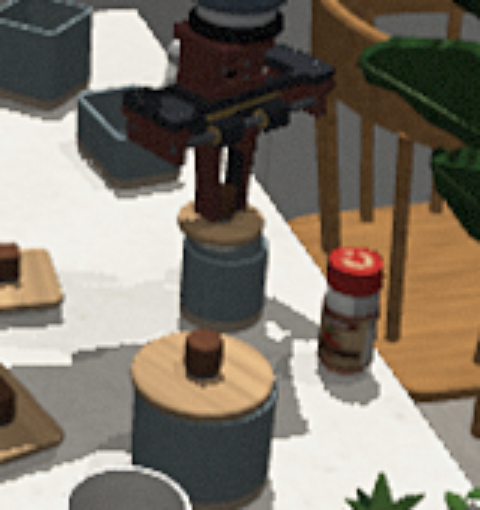

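Call:
servo_tool([
  [[1,0.04,-0.03,-0.13,0,0,0],[1,0,0,-0.14,0,0,0],[1,0,0,-0.12,0,0,0],[1,0,0,0,0,0,0],[1,0,0,0,0,0,0]],
])

```text
t: 11.22
ee_pos: [613.7, -143.3, 165.6]
orientation: [-1.706, -2.638, 0.0]
ft_force: [-0.5, 0.0, -0.9]
width: 23.4
grasp_force: 30.0
```

Call:
servo_tool([
  [[1,0,0,-0.03,0,0,0],[1,0,0,0,0,0,0],[1,0,0,0,0,0,0]],
])

```text
t: 11.47
ee_pos: [613.8, -143.3, 164.8]
orientation: [1.706, 2.638, 0.0]
ft_force: [0.3, -0.6, -0.1]
width: 23.4
grasp_force: 30.0
```

Call:
servo_tool([
  [[1,0,0,-0.02,0,0,0],[1,0,0,0,0,0,0],[-0.5,0,0,0,0,0,0],[-0.5,0,0,0,0,0,0],[-0.5,0,0,0,0,0,0]],
])

```text
t: 11.88
ee_pos: [613.8, -143.3, 163.9]
orientation: [1.706, 2.638, 0.0]
ft_force: [-1.1, 0.1, -0.1]
width: 40.2
grasp_force: 0.0
```

Call:
servo_tool([
  [[-0.5,0,0,0,0,0,0],[-0.5,0,0,0,0,0,0],[-0.5,0,0,0.5,0,0,0],[-0.5,0,0,0.8,0,0,0],[-0.5,0,0,0.5,0,0,0]],
])

```text
t: 12.3
ee_pos: [614.1, -143.4, 237.5]
orientation: [1.706, 2.637, 0.0]
ft_force: [0.7, -0.4, 0.5]
width: 65.8
grasp_force: 0.0
```

Call:
servo_tool([
  [[-0.5,-0.76,0.24,0,0,0,-0.9],[-0.5,-0.76,0.24,0,0,0,-0.9],[-0.5,-0.76,0.24,0,0,0,-0.9],[-0.5,-0.76,0.24,-0.6,0,0,-0.9],[-0.5,-0.76,0.24,-0.6,0,0,-0.9]],
])

```text
t: 12.72
ee_pos: [461.4, -95.1, 188.8]
orientation: [2.19, 2.247, 0.004]
ft_force: [0.1, 0.0, -0.3]
width: 66.1
grasp_force: 0.0
```

Call:
servo_tool([
  [[-0.5,-0.74,0.26,-0.6,0,0,-0.86],[-0.5,0,0,0,0,0,0],[-0.5,0,0,0,0,0,0],[-0.5,0,0,0,0,0,0]],
])

```text
t: 13.05
ee_pos: [433.5, -85.2, 164.4]
orientation: [2.269, 2.171, 0.002]
ft_force: [0.1, 1.2, -0.4]
width: 66.0
grasp_force: 0.0
```

```bash
python3 - <<'E'
from h import *
im=grab('side','s5'); cv2.imwrite('pics/s5c.png',cv2.resize(im[180:380,250:480],None,fx=3,fy=3))
o=readout.get_obs();a=o['orientation'];print(o['ee_pos'].round(1),o['ft_force'].round(1),o['width'],2*np.degrees(np.arctan(a[1]/a[0]))-90)
E
```

```text
[434.1 -85.4 164.7] [ 0.3  0.2 -0.6] 65.76531804940703 -2.5469652851541156
```

View pics/s5c.png

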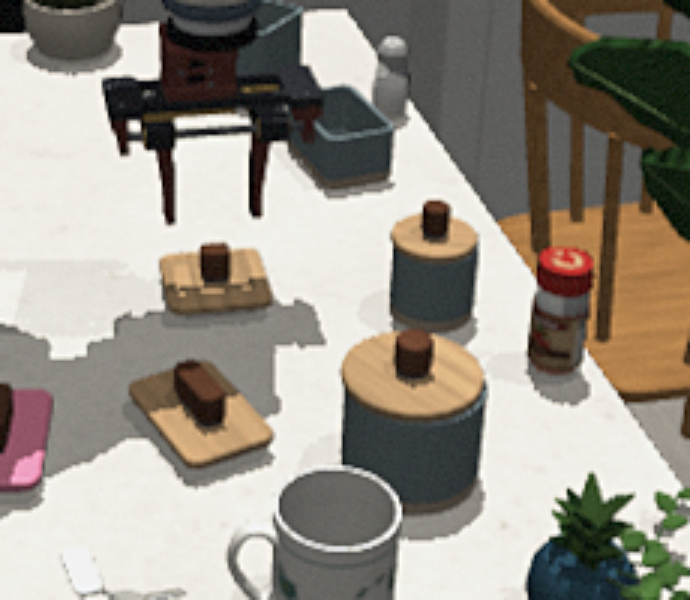

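Call:
servo_tool([
  [[-0.5,-0.04,0.02,-0.6,0,0,0],[-0.5,0,0,-0.6,0,0,0],[-0.5,0,0,-0.26,0,0,0],[-0.5,0,0,0,0,0,0],[-0.5,0,0,0,0,0,0]],
])

```text
t: 13.52
ee_pos: [431.4, -84.3, 105.6]
orientation: [-2.271, -2.171, -0.0]
ft_force: [0.3, 0.6, 0.1]
width: 65.8
grasp_force: 0.0
```

Call:
servo_tool([
  [[1,0,0,0,0,0,0],[1,0,0,0,0,0,0],[1,0,0,0,0,0,0],[1,0,0,0,0,0,0],[1,0,0,0,0,0,0]],
])

```text
t: 13.93
ee_pos: [430.9, -84.2, 106.0]
orientation: [2.27, 2.17, 0.001]
ft_force: [-0.4, 0.6, 0.7]
width: 36.4
grasp_force: 0.2
```

Call:
servo_tool([
  [[1,0,0,0,0,0,0],[1,0,0,0,0,0,0],[1,0,0,0,0,0,0],[1,0,0,0,0,0,0]],
])

```text
t: 14.27
ee_pos: [431.5, -84.3, 105.9]
orientation: [2.27, 2.17, 0.002]
ft_force: [1.9, 0.2, 5.3]
width: 25.9
grasp_force: 30.0
```

Call:
servo_tool([
  [[1,0,0,0.3,0,0,0],[1,0,0,0.8,0,0,0],[1,0,0,0.9,0,0,0],[1,0,0,0.9,0,0,0],[1,0,0,0.7,0,0,0]],
])

```text
t: 14.68
ee_pos: [429.9, -84.0, 251.3]
orientation: [-2.271, -2.17, 0.001]
ft_force: [1.2, -0.0, -1.9]
width: 25.9
grasp_force: 30.0
```

Call:
servo_tool([
  [[1,0.13,0.43,0,0,0,0.8],[1,0.25,0.86,0,0,0,0.8],[1,0.25,0.86,0,0,0,0.8],[1,0.25,0.86,0,0,0,0.8],[1,0.25,0.86,0,0,0,0.8]],
])

```text
t: 15.1
ee_pos: [475.1, 72.1, 249.1]
orientation: [-1.855, -2.534, 0.002]
ft_force: [0.7, -0.8, -2.5]
width: 25.7
grasp_force: 30.0
```

Call:
servo_tool([
  [[1,0.25,0.86,0,0,0,0.8],[1,0.25,0.86,0,0,0,0.8],[1,0.25,0.86,0,0,0,0.8],[1,0.25,0.86,0,0,0,0.8],[1,0.25,0.86,0,0,0,0.8]],
])

```text
t: 15.52
ee_pos: [525.0, 244.2, 248.6]
orientation: [-1.386, -2.818, 0.003]
ft_force: [1.4, -0.1, -1.4]
width: 25.9
grasp_force: 30.0
```

Call:
servo_tool([
  [[1,0.25,0.86,0,0,0,0.8],[1,0.25,0.86,0,0,0,0.78],[1,0.16,0.5,0,0,0,0],[1,0,0,0,0,0,0],[1,0,0,0,0,0,0]],
])

```text
t: 15.93
ee_pos: [551.3, 332.0, 248.2]
orientation: [-1.191, -2.905, 0.004]
ft_force: [0.2, -1.6, -1.9]
width: 25.8
grasp_force: 30.0
```

```bash
python3 - <<'E'
from h import *
im=grab('side','s6'); cv2.imwrite('pics/s6c.png',cv2.resize(im[90:260,260:420],None,fx=3,fy=3))
o=readout.get_obs();a=o['orientation'];print(o['ee_pos'].round(1),o['ft_force'].round(1),o['width'],2*np.degrees(np.arctan(a[1]/a[0]))-90)
E
```

```text
[551.1 331.  248.3] [-0.3 -0.6 -1.7] 25.71839856943777 45.34994832565678
```

Call:
servo_tool([
  [[1,0.05,0,-0.4,0,0,0],[1,0,0,-0.4,0,0,0],[1,0,0,-0.22,0,0,0],[1,0,0,0,0,0,0],[1,0,0,0,0,0,0]],
])

```text
t: 16.4
ee_pos: [553.8, 330.5, 208.3]
orientation: [-1.195, -2.904, 0.002]
ft_force: [-0.3, -0.1, -0.9]
width: 25.8
grasp_force: 30.0
```

```bash
python3 - <<'E'
from h import *
im=grab('side','s6'); t=grab('top','t6')
cv2.imwrite('pics/s6c.png',np.hstack([cv2.resize(im[110:230,280:400],(400,400)),cv2.resize(t[140:260,140:260],(400,400))]))
o=readout.get_obs();a=o['orientation'];print(o['ee_pos'].round(1),o['ft_force'].round(1),o['width'],2*np.degrees(np.arctan(a[1]/a[0]))-90)
E
```

```text
[554.5 331.2 209.5] [ 0.2 -0.2 -1.5] 25.47604411885842 45.28131357067295
```

View pics/s6c.png

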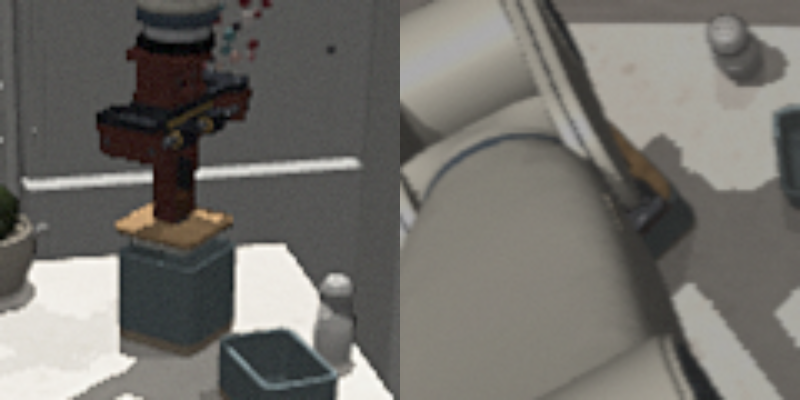

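Call:
servo_tool([
  [[1,0,0,-0.15,0,0,0],[1,0,0,-0.15,0,0,0],[1,0,0,-0.12,0,0,0],[1,0,0,-0.08,0,0,0],[1,0,0,0,0,0,0]],
])

```text
t: 16.92
ee_pos: [554.0, 331.4, 188.1]
orientation: [-1.194, -2.905, 0.001]
ft_force: [-0.4, 0.8, -2.0]
width: 25.5
grasp_force: 30.0
```

Call:
servo_tool([
  [[1,0,0,-0.02,0,0,0],[1,0,0,0,0,0,0],[1,0,0,0,0,0,0]],
])

```text
t: 17.17
ee_pos: [554.2, 331.6, 187.9]
orientation: [-1.194, -2.906, 0.0]
ft_force: [-1.1, 0.6, 0.4]
width: 26.3
grasp_force: 30.0
```

Call:
servo_tool([
  [[1,0,0,-0.01,0,0,0],[-0.5,0,0,0,0,0,0],[-0.5,0,0,0,0,0,0],[-0.5,0,0,0,0,0,0],[-0.5,0,0,0,0,0,0]],
])

```text
t: 17.58
ee_pos: [554.3, 331.5, 187.4]
orientation: [1.194, 2.906, 0.0]
ft_force: [0.1, -0.3, -0.7]
width: 49.0
grasp_force: 0.0
```

Call:
servo_tool([
  [[-0.5,0,0,0,0,0,0],[-0.5,0,0,0.5,0,0,0],[-0.5,0,0,0.8,0,0,0],[-0.5,0,0,0.5,0,0,0],[-0.5,-0.25,-0.88,0,0,0,-0.4]],
])

```text
t: 18.0
ee_pos: [547.8, 301.1, 264.7]
orientation: [1.238, 2.88, 0.016]
ft_force: [1.3, -0.5, 0.9]
width: 66.1
grasp_force: 0.0
```

Call:
servo_tool([
  [[-0.5,-0.25,-0.88,0,0,0,-0.4],[-0.5,-0.25,-0.88,0,0,0,-0.4],[-0.5,-0.25,-0.88,0,0,0,-0.4],[-0.5,-0.25,-0.88,0,0,0,-0.4],[-0.5,-0.25,-0.88,0,0,0,-0.4]],
])

```text
t: 18.42
ee_pos: [493.4, 118.9, 259.6]
orientation: [1.493, 2.764, 0.0]
ft_force: [0.3, -0.7, -0.5]
width: 66.1
grasp_force: 0.0
```

Call:
servo_tool([
  [[-0.5,-0.25,-0.88,0,0,0,-0.4],[-0.5,-0.25,-0.88,0,0,0,-0.4],[-0.5,-0.25,-0.88,0,0,0,-0.4],[-0.5,-0.25,-0.88,0,0,0,-0.4],[-0.5,-0.25,-0.88,0,0,0,-0.4]],
])

```text
t: 18.83
ee_pos: [443.5, -57.2, 259.7]
orientation: [1.728, 2.623, 0.0]
ft_force: [0.3, -0.2, -0.7]
width: 65.8
grasp_force: 0.0
```

Call:
servo_tool([
  [[-0.5,-0.25,-0.88,-0.4,0,0,-0.4],[-0.5,-0.25,-0.88,-0.4,0,0,-0.4],[-0.5,-0.25,-0.88,-0.4,0,0,-0.4],[-0.5,-0.25,-0.88,-0.4,0,0,-0.1],[-0.5,-0.25,-0.88,-0.4,0,0,0]],
])

```text
t: 19.25
ee_pos: [393.5, -233.4, 179.1]
orientation: [1.873, 2.521, 0.0]
ft_force: [0.9, -0.4, -0.1]
width: 65.7
grasp_force: 0.0
```

Call:
servo_tool([
  [[-0.5,-0.25,-0.88,-0.4,0,0,0],[-0.5,0,0,0,0,0,0],[-0.5,0,0,0,0,0,0]],
])

```text
t: 19.5
ee_pos: [383.3, -268.3, 162.7]
orientation: [-1.877, -2.517, -0.0]
ft_force: [-0.6, 0.3, 0.4]
width: 66.3
grasp_force: 0.0
```

```bash
python3 - <<'E'
from h import *
im=grab('side','s7'); cv2.imwrite('pics/s7c.png',cv2.resize(im[140:360,240:440],None,fx=2.7,fy=2.7))
o=readout.get_obs();a=o['orientation'];print(o['ee_pos'].round(1),o['ft_force'].round(1),o['width'],2*np.degrees(np.arctan(a[1]/a[0]))-90)
E
```

```text
[ 383.7 -267.3  163.2] [0.7 0.  0.2] 65.80281279209787 16.687145870872996
```

View pics/s7c.png

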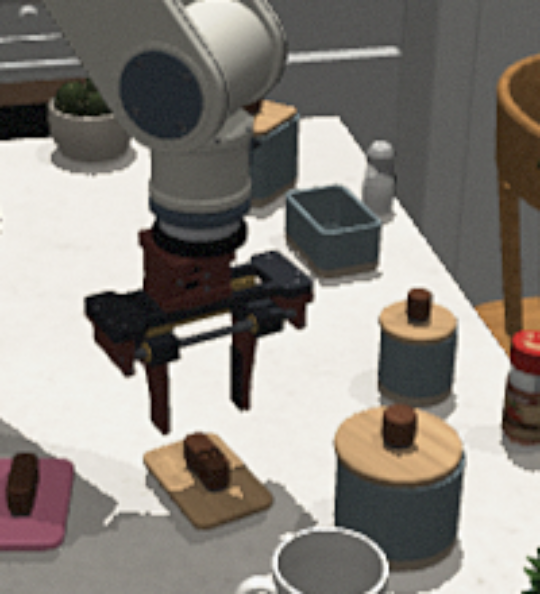

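Call:
servo_tool([
  [[-0.5,0,-0.03,-0.6,0,0,0],[-0.5,0,0,-0.6,0,0,0],[-0.5,0,0,-0.23,0,0,0],[-0.5,0,0,0,0,0,0],[-0.5,0,0,0,0,0,0]],
])

```text
t: 19.97
ee_pos: [384.6, -267.2, 106.6]
orientation: [-1.87, -2.523, -0.0]
ft_force: [0.7, -0.1, -0.1]
width: 65.9
grasp_force: 0.0
```

Call:
servo_tool([
  [[1,0,0,0,0,0,0],[1,0,0,0,0,0,0],[1,0,0,0,0,0,0],[1,0,0,0,0,0,0],[1,0,0,0,0,0,0]],
])

```text
t: 20.38
ee_pos: [384.4, -268.3, 106.8]
orientation: [1.872, 2.522, -0.0]
ft_force: [0.3, -0.3, -0.4]
width: 36.0
grasp_force: 0.0
```

Call:
servo_tool([
  [[1,0,0,0,0,0,0],[1,0,0,0,0,0,0],[1,0,0,0,0,0,0],[1,0,0,0,0,0,0]],
])

```text
t: 20.72
ee_pos: [384.4, -268.3, 106.5]
orientation: [1.873, 2.522, 0.0]
ft_force: [0.2, 0.8, 2.6]
width: 21.7
grasp_force: 30.0
```

Call:
servo_tool([
  [[1,0,0,0.3,0,0,0],[1,0,0,0.7,0,0,0],[1,0,0,0.8,0,0,0],[1,0,0,0.8,0,0,0],[1,0,0,0.4,0,0,0]],
])

```text
t: 21.13
ee_pos: [384.7, -268.5, 229.0]
orientation: [1.871, 2.52, -0.0]
ft_force: [0.3, -0.4, -1.2]
width: 22.0
grasp_force: 30.0
```

Call:
servo_tool([
  [[1,0.21,0.39,0,0,0,0],[1,0.42,0.78,0,0,0,-0.15],[1,0.42,0.78,0,0,0,-0.15],[1,0.42,0.78,0,0,0,-0.15],[1,0.42,0.78,0,0,0,-0.15]],
])

```text
t: 21.55
ee_pos: [459.8, -126.3, 226.1]
orientation: [-1.94, -2.471, 0.001]
ft_force: [0.7, -0.5, -1.5]
width: 22.1
grasp_force: 30.0
```

Call:
servo_tool([
  [[1,0.42,0.78,0,0,0,-0.15],[1,0.42,0.78,0,0,0,-0.15],[1,0.42,0.78,0,0,0,-0.15],[1,0.42,0.78,0,0,0,-0.15],[1,0.42,0.78,0,0,0,-0.15]],
])

```text
t: 21.97
ee_pos: [543.8, 30.0, 225.8]
orientation: [-2.018, -2.407, 0.002]
ft_force: [0.8, -1.0, -0.5]
width: 21.8
grasp_force: 30.0
```

Call:
servo_tool([
  [[1,0.42,0.78,0,0,0,-0.15],[1,0.42,0.78,0,0,0,0],[1,0.42,0.78,0,0,0,0],[1,0.28,0.51,0,0,0,0],[1,0,0,0,0,0,0]],
])

```text
t: 22.38
ee_pos: [607.0, 146.1, 225.9]
orientation: [2.03, 2.397, 0.003]
ft_force: [-0.2, -0.8, -1.5]
width: 22.0
grasp_force: 30.0
```

Call:
servo_tool([
  [[1,0,0,-0.3,0,0,0],[1,0,0,-0.5,0,0,0],[1,0,0,-0.4,0,0,0],[1,0,0,0,0,0,0],[1,0,0,0,0,0,0]],
])

```text
t: 22.8
ee_pos: [603.9, 141.0, 176.7]
orientation: [-2.034, -2.392, 0.005]
ft_force: [0.4, -0.8, -2.1]
width: 21.7
grasp_force: 30.0
```

```bash
python3 - <<'E'
from h import *
im=grab('side','s8'); t=grab('top','t8')
cv2.imwrite('pics/s8c.png',np.hstack([cv2.resize(im[140:260,300:420],(400,400)),cv2.resize(t[120:240,215:335],(400,400))]))
o=readout.get_obs();a=o['orientation'];print(o['ee_pos'].round(1),o['ft_force'].round(1),o['width'],2*np.degrees(np.arctan(a[1]/a[0]))-90)
E
```

```text
[605.4 141.6 178.6] [-0.6  0.4 -0.9] 21.792784953562226 9.265624096819636
```

View pics/s8c.png

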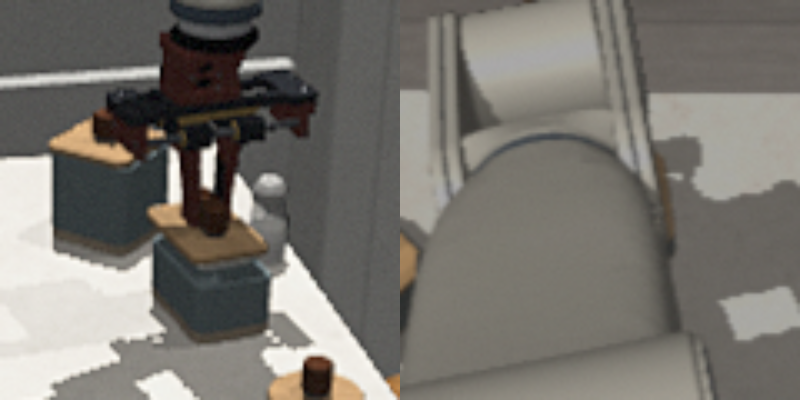

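Call:
servo_tool([
  [[1,0.03,0.01,-0.2,0,0,0],[1,0,0,-0.2,0,0,0],[1,0,0,-0.1,0,0,0],[1,0,0,0,0,0,0],[1,0,0,0,0,0,0]],
])

```text
t: 23.32
ee_pos: [606.3, 142.7, 157.8]
orientation: [-2.033, -2.394, 0.001]
ft_force: [0.2, -0.7, -1.5]
width: 22.0
grasp_force: 30.0
```

Call:
servo_tool([
  [[1,0,0,-0.06,0,0,0],[1,0,0,-0.04,0,0,0],[1,0,0,0,0,0,0],[1,0,0,0,0,0,0]],
])

```text
t: 23.65
ee_pos: [606.7, 142.8, 154.4]
orientation: [2.034, 2.394, 0.0]
ft_force: [-0.2, 0.5, -0.8]
width: 21.7
grasp_force: 30.0
```

Call:
servo_tool([
  [[1,0,0,-0.02,0,0,0],[1,0,0,0,0,0,0],[1,0,0,0,0,0,0]],
])

```text
t: 23.9
ee_pos: [606.8, 142.8, 153.7]
orientation: [2.033, 2.394, 0.001]
ft_force: [1.3, -0.4, -0.2]
width: 21.8
grasp_force: 30.0
```

Release, lift, and draw back toward the base to clear the views.

Call:
servo_tool([
  [[1,0,0,-0.01,0,0,0],[-0.5,0,0,0,0,0,0],[-0.5,0,0,0,0,0,0],[-0.5,0,0,0,0,0,0],[-0.5,0,0,0,0,0,0]],
])

```text
t: 24.32
ee_pos: [606.5, 142.7, 153.0]
orientation: [-2.034, -2.394, 0.0]
ft_force: [0.6, 1.7, -1.0]
width: 44.9
grasp_force: 0.0
```

Call:
servo_tool([
  [[-0.5,0,0,0,0,0,0],[-0.5,0,0,0.5,0,0,0],[-0.5,0,0,0.8,0,0,0],[-0.5,0,0,0.9,0,0,0],[-0.5,0,0,0.9,0,0,0]],
])

```text
t: 24.73
ee_pos: [606.0, 142.6, 277.8]
orientation: [-2.033, -2.394, 0.002]
ft_force: [1.3, 0.9, 0.7]
width: 65.7
grasp_force: 0.0
```

Call:
servo_tool([
  [[-0.5,-0.7,0,0.3,0,0,0],[-0.5,-0.9,0,0,0,0,0],[-0.5,-0.9,0,0,0,0,0],[-0.5,-0.9,0,0,0,0,0],[-0.5,-0.9,0,0,0,0,0]],
])

```text
t: 25.15
ee_pos: [432.8, 142.5, 289.1]
orientation: [2.034, 2.394, 0.0]
ft_force: [-0.1, 0.7, -0.2]
width: 66.2
grasp_force: 0.0
```

Call:
servo_tool([
  [[-0.5,-0.8,0,0,0,0,0],[-0.5,0,0,0,0,0,0],[-0.5,0,0,0,0,0,0],[-0.5,0,0,0,0,0,0],[-0.5,0,0,0,0,0,0]],
])

```text
t: 25.57
ee_pos: [404.0, 143.0, 289.4]
orientation: [2.033, 2.394, 0.002]
ft_force: [0.1, 0.2, 0.2]
width: 65.6
grasp_force: 0.0
```

```bash
python3 - <<'E'
from h import *
im=grab('side','s9'); t=grab('top','t9')
cv2.imwrite('pics/s9c.png',np.vstack([cv2.resize(im[160:360,240:480],(720,600))[:, :][:400],]) if 0 else cv2.resize(im[160:370,250:500],(700,588)))
cv2.imwrite('pics/t9c.png',cv2.resize(t[140:300,110:550],(800,291)))
o=readout.get_obs();print(o['t'],o['ee_pos'].round(1),o['width'])
E
```

```text
25.6667 [403.8 142.8 289.1] 66.04059472525212
```

View pics/s9c.png

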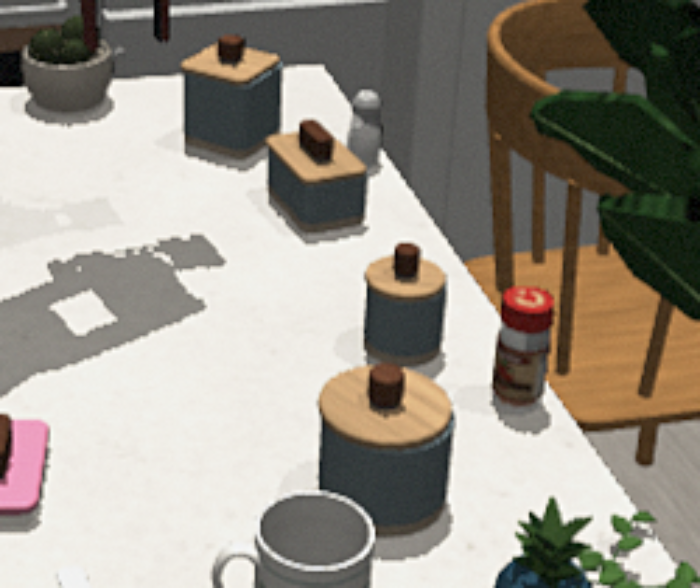

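View pics/t9c.png

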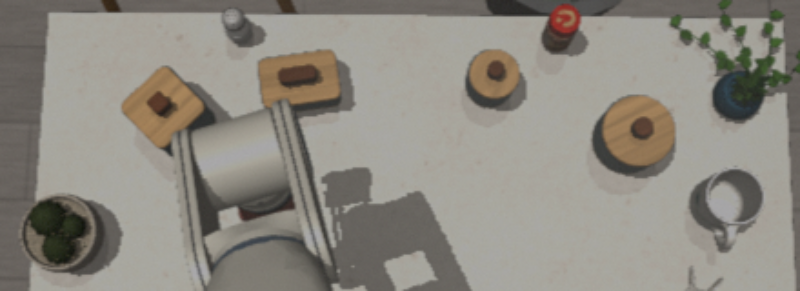

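The side and top views show all four plates lying flat on their rims, with the jars, mug and cactus in place and the arm clear. I'm handing in now.

```bash
python3 -c "
from workcell import close_job
print(close_job())"
```

```text
the job is handed in; nothing more can be done
None
```

All four jars are closed with their matching lids, plates flat on the rims in the last pictures. The jars, mug and cactus look undisturbed, and the job was handed in at about 26 s; no verdict came back.

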